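Fetch the soap from behind the mug and the beaker

TASK

The soap on its glass rest stands behind the aluminium mug and the upturned orange beaker: clear the mug to the middle of the round cork mat, set the beaker mouth-down on it, rim on rim, then fetch the soap rest and stand it in the middle of the round blue pad. After that put the beaker and then the mug back, each the same way up in the middle of the square mat it stood on at the start. Tip nothing over, and leave the lunch box and the scourer holder where they are.

Things in the scene. Friction and masses are not known exactly. Their poses are not given: they have to be found in the camera images.
- mug_mid (a point): Centre, half-way up, of the aluminium mug: straight round, 64 mm outside diameter, 85 mm tall, wall 4 mm, about 0.13 kg, standing mouth up on one of the two square mats (red or green: it changes). z up. A bar handle sticks out towards the mug's own -x (to 60 mm from the axis, from 14 to 74 mm above its foot; roughly towards the robot at the start), so the sides at its own +y and -y are free to grip.
- beaker_mid (a point): Centre, half-way up, of the orange plastic beaker, standing mouth-down on the other square mat: 85 mm tall, 64 mm across the rim at the bottom, 60 mm across the closed foot on top (a yellow disc marks it), wall 4 mm, about 0.08 kg, no handle. z up.
- soap_rest_mid (a point): Centre, half-way up the glass, of the soap rest: a small round green-tinted glass ashtray, 60 mm across the rim, 58 mm across the foot, 28 mm tall, with a white bar of soap (38 x 24 mm) fixed in it whose top is level with the rim (within 1 mm); about 0.22 kg. z up. It stands directly on the shelf behind (farther from the robot than) the mug and the beaker, with about 20 mm between it and each of them.
- mat_red: Red square mat fixed on the white plastic shelf, 84 x 84 mm, 3 mm thick; origin at the centre of its underside, which is 30 mm above the counter, level with the shelf's top; its x and y axes run along its sides and those of the shelf: +x to the shelf's far edge, y along the shelf. Shelf: 240 x 460 mm, with a 12 mm high lip on its far edge.
- mat_green: Green square mat fixed on the shelf beside the red one (104 mm centre to centre, either may be on the left), same size, axes and origin.
- cork: Round cork mat fixed on the counter to one side of the shelf (left or right: it changes), 104 mm across, 6 mm thick; origin at the centre of its underside, on the counter (z = 0). Side area for the mug.
- soap_pad: Round blue pad fixed on the counter on the other side of the shelf, 104 mm across, 4 mm thick; origin at the centre of its underside, on the counter. Place for the soap rest.
- lunch_box: Yellow plastic lunch box with steel spring clips, 134 x 101 mm, 48 mm tall, loose near the right (-y) end of the shelf; origin at the centre of its underside. To be left alone.
- scourer_holder: Open steel pot scourer holder, a round cup 72 mm across the rim, 42 mm tall, loose near the left (+y) end of the shelf; origin at the centre of its underside. To be left alone.

How it is judged (in metres and radians):
On the way, in this order (a step that is already met when the one before it is completed fails the run):
1. the mug stands released on the cork mat (horizontal distance between mug_mid and cork below 0.015 m and z of mug_mid in the frame of cork between 0.0435 and 0.0535 m and angle between mug_mid's own z axis and vertical below 0.1 rad and linear speed of mug below 0.02 m/s and angular speed of mug below 0.2 rad/s and contact force between the fingers and mug below 0.1 N), for 0.2 s.
2. the beaker stands released mouth-down on the mug, rim on rim (horizontal distance between mug_mid and cork below 0.015 m and z of mug_mid in the frame of cork between 0.0435 and 0.0535 m and angle between each of mug_mid, beaker_mid's own z axis and vertical below 0.1 rad and horizontal distance between beaker_mid and mug_mid below 0.01 m and z of beaker_mid in the frame of mug_mid between 0.08 and 0.09 m and linear speed of beaker below 0.02 m/s and angular speed of beaker below 0.2 rad/s and contact force between the fingers and beaker below 0.1 N), for 0.3 s.
3. the soap rest stands released on the blue pad, the stack still standing (horizontal distance between mug_mid and cork below 0.015 m and z of mug_mid in the frame of cork between 0.0435 and 0.0535 m and angle between each of mug_mid, beaker_mid, soap_rest_mid's own z axis and vertical below 0.1 rad and horizontal distance between beaker_mid and mug_mid below 0.01 m and z of beaker_mid in the frame of mug_mid between 0.08 and 0.09 m and horizontal distance between soap_rest_mid and soap_pad below 0.015 m and z of soap_rest_mid in the frame of soap_pad between 0.013 and 0.023 m and linear speed of soap_rest below 0.02 m/s and angular speed of soap_rest below 0.2 rad/s and contact force between the fingers and soap_rest below 0.1 N), for 0.2 s.
4. the beaker is back on its mat (distance of beaker_mid from where it was at the start of the episode below 0.015 m and angle between each of beaker_mid, soap_rest_mid's own z axis and vertical below 0.1 rad and horizontal distance between soap_rest_mid and soap_pad below 0.015 m and z of soap_rest_mid in the frame of soap_pad between 0.013 and 0.023 m and linear speed of beaker below 0.02 m/s and angular speed of beaker below 0.2 rad/s and contact force between the fingers and beaker below 0.1 N), for 0.2 s.
5. the mug is back on its mat (distance of each of mug_mid, beaker_mid from where it was at the start of the episode below 0.015 m and angle between each of mug_mid, beaker_mid, soap_rest_mid's own z axis and vertical below 0.1 rad and horizontal distance between soap_rest_mid and soap_pad below 0.015 m and z of soap_rest_mid in the frame of soap_pad between 0.013 and 0.023 m and linear speed of mug below 0.02 m/s and angular speed of mug below 0.2 rad/s and contact force between the fingers and mug below 0.1 N), for 0.2 s.
At the end, for the whole second after the job is handed in: The mug (mouth up) and the beaker (mouth down) stand upright within 15 mm of where each stood at the start, in the middle of its square mat; the soap rest stands upright on the blue pad within 15 mm of its centre; all are released and at rest (all of step 5 and linear speed of each of beaker, soap_rest below 0.02 m/s and angular speed of each of beaker, soap_rest below 0.2 rad/s and contact force between the fingers and beaker below 0.1 N and contact force between the fingers and soap_rest below 0.1 N); the robot touches nothing.
It fails at once if the lunch box is moved more than 20 mm (distance of lunch_box from where it was at the start of the episode above 0.02 m).
It fails at once if the scourer holder is moved more than 20 mm (distance of scourer_holder from where it was at the start of the episode above 0.02 m).
It fails at once if the mug, the beaker or the soap rest is tipped over (angle between any of mug_mid, beaker_mid, soap_rest_mid's own z axis and vertical above 0.7 rad).
It also fails if it takes over 128 s, if anything falls off the work surface, if the arm or the gripper's body presses on something with over 40 N, if the wrist force passes 120 N, or if a joint passes its speed limit or range.

ROBOT

A 6-joint arm with a two-finger parallel gripper is mounted at the origin on the work surface. World frame = base frame: x ahead of the robot, y to its left, z up, the work surface at z = 0. Lengths are in mm, angles in degrees, forces in N, time in s.
With the tool pointing down it reaches from about 300 to 850 mm from the base axis. Payload 4.2 kg.
Tool frame: the origin (TCP) lies at the very end of the fingers, on their centre line; the grasp point (between the pads) lies 19 mm behind it (env.grasp_offset is the distance from the TCP to the grasp point, in mm); z points along the fingers, y is the line along which they close (so a half turn about z gives the same grasp; the last joint's range is limited). The gripper opens to 91 mm and grips with 3 to 60 N. Pads are 32 mm wide; open, the fingers measure 118 mm over their backs; the gripper's body (76 mm by 178 mm) begins 60 mm behind the grasp point.
Start: joints at [71.562, 18.312, 89.639, -0, 72.044, -1.146], TCP at [170.915, 549.028, 213.976] pointing down, gripper open.
Joint ranges: [-177.97, 177.97], [-48.28, 115.42], [12.27, 149.76], [-77.06, 257.06], [2.81, 150.46], [-146.56, 146.56]. Speed limits (degrees/s): [147.25, 147.25, 180, 180, 180, 180].

INTERFACE

Orientations are given as [roll, pitch, yaw] about the fixed x, y, z axes, in that order (R = Rz(yaw) Ry(pitch) Rx(roll)).
In Python, from workcell import env, eyes gives the robot as it stands.
- The arm moves only by the tool send_rows, never from a script. Its arguments are lists of equal length, an entry for each row: "grip": the opening, from -1 (shut) to 1 (fully open), so that 0 is half open; "xyz": the shift along the world's x, y, z in m, a list of three; "yaw": the turn about the world's z in degrees. A call has 1 to 8 rows; each row is the pose to reach, as a shift and turn from the pose commanded when the call began; what a row does not reach only later rows make up. A row lasts 1/12 s, in which the tool goes at most 41.7 mm and 7.16 degrees, less where a joint would pass 70% of its speed; a pose out of reach is approached as far as the arm can. A call with a gripper value outside its range is refused whole. The fingers move at their own pace and stop on an object; "grip_force" is the grip in N (left out, the last holds). Time passes only in rows, so rows that repeat a pose let the fingers close. It gives the time, the measured TCP pose, the force, the opening and the grip force at its end, in the units of the state.
- env.state(): the state, without advancing time (a new reading comes with each control period).
- eyes.grab_frame(name): name is "scene" or "top" or "wrist"; returns a dict with "frame" (420x560x3 uint8, red, green, blue), "fx", "fy", "cx", "cy" (pixels), "pose" (4x4, takes a point from camera to world coordinates). Camera axes: x right, y down, z forward; pixel columns grow to the right and rows downward; lengths in mm; the calibration is good to about 2 mm. The wrist camera is an equidistant fisheye: a pixel r from the principal point sees the ray r / f radians off the axis. A picture is of the moment at which its call begins. There is no depth.
- env.job_done(): hands the job in; it is judged then, once.
The state is a dict: "time_s": time; "qpos": joint angles; "qvel": joint speeds; "effort": joint torques, N m; "ee_pos": TCP position; "ee_rot": TCP orientation; "force": force on the tool from outside, world axes, zero at the start; "torque": the same for the moment, N m; "gripper_width": finger opening in mm; "gripper_force": force on a finger pad.
Only numpy, scipy, OpenCV 4.12 (cv2) and the standard library are available. Lean on these libraries where they do the work, as an engineer would, in place of code of your own. Each camera call takes 0.05 s, during which the arm holds its last target. There are 200 camera calls.

## Working session

There is one attempt and no reset: what is moved stays moved. The work goes in short steps, Python scripts to look and compute and a tool call to move; the robot and the scene stay as the last step left them, time stands still between calls to the robot, and variables do not carry over. Pictures are saved under pics/ and viewed, at most 14 in all, crops included, and the job is handed in when it is done.

Besides the shell and the picture viewer there is one more tool, called after "Request:" in YAML: its name, and indented under it one key for each argument. send_rows: Moves the arm, as the interface text tells. Its arguments: {"type":"object","properties":{"grip":{"type":"array"},"xyz":{"type":"array"},"yaw":{"type":"array"},"grip_force":{"type":"number"}},"required":["grip","xyz","yaw"]}

```bash
mkdir -p pics; cat > h.py <<'E'
import numpy as np, cv2
from workcell import env, eyes
def grab(n,fn,crop=None,scale=1):
    d=eyes.grab_frame(n); f=d["frame"][:,:,::-1].copy()
    cv2.imwrite('pics/raw_'+fn,f)
    if crop: f=f[crop[1]:crop[3],crop[0]:crop[2]]
    if scale!=1: f=cv2.resize(f,None,fx=scale,fy=scale,interpolation=cv2.INTER_CUBIC)
    cv2.imwrite('pics/'+fn,f)
    np.savez('pics/'+fn[:-4]+'.npz',K=[d["fx"],d["fy"],d["cx"],d["cy"]],P=np.array(d["pose"]))
    return d
def px2w(fn,u,v,z):
    c=np.load('pics/'+fn+'.npz'); fx,fy,cx,cy=c['K'];P=c['P']
    r=P[:3,:3]@np.array([(u-cx)/fx,(v-cy)/fy,1]); o=P[:3,3]
    return o+r*(z-o[2])/r[2]
E
python3 - <<'E'
from h import *
for n in('top','scene'):
    d=grab(n,n+'1.png',scale=1.4); print(n,d['fx'],d['cx'],d['cy'],np.round(d['pose'],3).tolist())
s=env.state();print(s['time_s'],s['ee_pos'],s['ee_rot'],s['gripper_width'])
E
```

```text
top 518.7820869337647 280.1092761516941 205.1922232702085 [[0.018, -0.997, 0.08, 416.02], [-1.0, -0.018, 0.003, 17.743], [-0.001, -0.08, -0.997, 1293.423], [0.0, 0.0, 0.0, 1.0]]
scene 382.0265164057671 284.79225493037353 210.14349608274452 [[-0.624, 0.644, -0.444, 933.611], [0.782, 0.502, -0.37, 331.874], [-0.016, -0.578, -0.816, 800.996], [0.0, 0.0, 0.0, 1.0]]
0.1 [170.78920133 548.58375405 213.22193426] [-1.79909895e+02 -8.95932773e-04  1.62707581e+02] 91.70908975425688
```

View pics/top1.png

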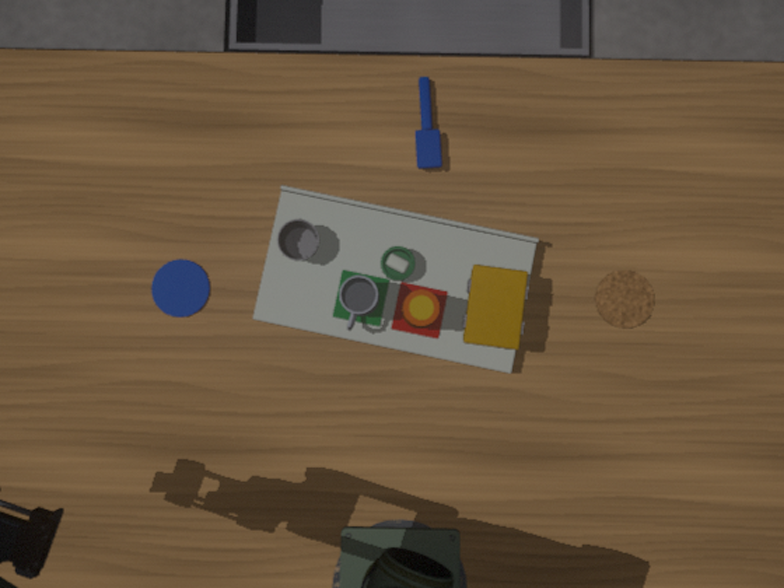

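View pics/scene1.png

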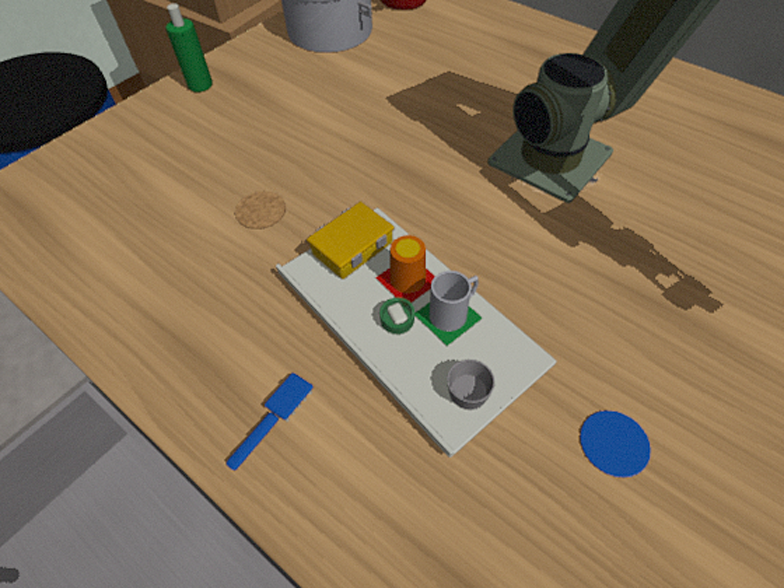

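The mug (359,295) stands on the green mat and the beaker (421,308) on the red. The soap is at (398,263), the cork to the right at (625,299), the pad to the left at (181,288), the holder at (299,239) and the lunch box at (497,306). I'll enlarge this for more precision.

```bash
python3 - <<'E'
from h import *
f=cv2.imread('pics/raw_top1.png'); c=f[160:260,220:380]; cv2.imwrite('pics/crop1.png',cv2.resize(c,None,fx=5,fy=5,interpolation=cv2.INTER_CUBIC))
hsv=cv2.cvtColor(f,cv2.COLOR_BGR2HSV)
def comp(mask,n,z):
    k,l,s,ce=cv2.connectedComponentsWithStats(mask.astype(np.uint8)*255)
    for i in range(1,k):
        if s[i,4]>60: print(n,s[i],ce[i].round(1),px2w('top1',*ce[i],z).round(1))
H,S,V=[hsv[...,i].astype(int) for i in range(3)]
comp((H>100)&(H<130)&(S>150),'blue',4)
comp((H>45)&(H<90)&(S>100),'green',33)
comp(((H<5)|(H>174))&(S>180),'red',33)
comp((H>=24)&(H<32)&(S>150),'yellow',118)
comp((H>=7)&(H<14)&(S>200),'orange',118)
g=cv2.imread('pics/raw_top1.png')
e=f[185:245,415:480]; cv2.imwrite('pics/cork.png',cv2.resize(e,None,fx=8,fy=8,interpolation=cv2.INTER_CUBIC))
E
```

```text
blue [297  55  18  64 651] [304.8  94. ] [803.6 -35.9   4. ]
blue [ 109  186   40   40 1247] [128.5 205.4] [512.3 399.5   4. ]
green [238 211  12  17  88] [242.8 221.5] [476.  111.4  33. ]
red [280 229  33  12 119] [296.2 234.8] [446. -19.  33.]
yellow [293 212  16  15 189] [300.5 219.1] [479.6 -25.8 118. ]
```

View pics/crop1.png

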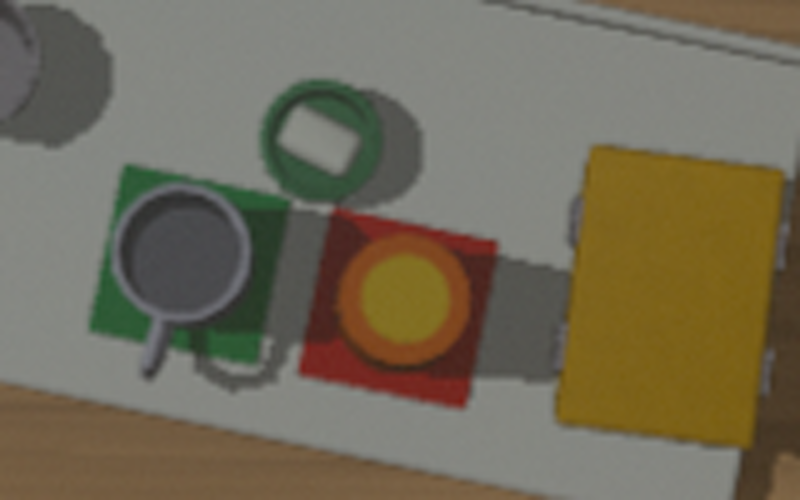

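View pics/cork.png

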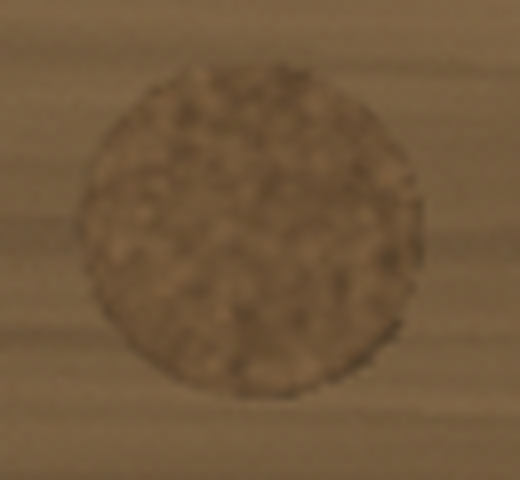

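Crop: mug rim centre (182,254), soap rim (321,140), beaker foot (405,298), and handle tip (150,372). Mat centres are green ≈(190,265) and red ≈(399,308). Cork centre is (250,230) in its own crop.

```bash
python3 - <<'E'
from h import *
def P(u,v,z,s=5,o=(220,160)): return px2w('top1',(u+.5)/s-.5+o[0],(v+.5)/s-.5+o[1],z).round(1)
for n,a in dict(mug=(182,254,118),matg=(190,265,33),gc1=(122,165,33),gc2=(291,200,33),gc3=(258,362,33),gc4=(90,332,33),matr=(399,308,33),beak=(405,298,118),soap=(321,140,58),htip=(150,372,107),lb1=(595,147,78),lb2=(557,422,78),lb3=(783,170,78),lb4=(750,445,78)).items(): print(n,P(*a))
print('cork',P(250,230,6,8,(415,185)))
print('holder',px2w('top1',299/1.4-.2,239/1.4-.2,72))
E
```

```text
mug [497.6  75.6 118. ]
matg [498.2  75.8  33. ]
gc1 [546.5 110.1  33. ]
gc2 [530.9  27.2  33. ]
gc3 [451.6  41.8  33. ]
gc4 [464.7 123.7  33. ]
matr [479.1 -26.3  33. ]
beak [479.4 -25.9 118. ]
soap [557.7  13.2  58. ]
htip [444.1  89.6 107. ]
lb1 [ 554.4 -115.9   78. ]
lb2 [424.9 -99.3  78. ]
lb3 [ 545.1 -204.4   78. ]
lb4 [ 415.8 -189.5   78. ]
cork [ 506.7 -390.7    6. ]
holder [593.88284672 181.23722688  72.        ]
```

Request:
send_rows:
  grip: [1,1,1,1,1,1,1,1]
  xyz:
    - [0.02,-0.029,0]
    - [0.043,-0.062,0]
    - [0.066,-0.095,0]
    - [0.089,-0.128,0]
    - [0.112,-0.161,0]
    - [0.135,-0.194,0]
    - [0.158,-0.227,0]
    - [0.18,-0.26,0]
  yaw: [1,2,3,4,5,5,5,5]
  grip_force: 15

```text
time_s: 0.77
ee_pos: [351.5, 287.2, 213.8]
ee_rot: [-180.0, -0.0, 167.7]
force: [0.9, 1.1, 0.1]
gripper_width: 91.2
gripper_force: 0.0
```

Request:
send_rows:
  grip: [1,1,1,1,1,1,1,1]
  xyz:
    - [0.022,-0.032,0]
    - [0.044,-0.064,0]
    - [0.066,-0.096,0]
    - [0.088,-0.128,0]
    - [0.11,-0.16,0]
    - [0.13,-0.19,0]
    - [0.1465,-0.2135,0]
    - [0.1465,-0.2135,0]
  yaw: [0,0,0,0,0,0,0,0]

```text
time_s: 1.43
ee_pos: [500.0, 71.6, 213.4]
ee_rot: [-179.9, 0.1, 167.4]
force: [-0.1, 0.1, -0.3]
gripper_width: 91.4
gripper_force: 0.0
```

```bash
python3 - <<'E'
from h import *
d=grab('wrist','w1.png',scale=1.4); print(d['fx'],d['cx'],d['cy'],np.round(d['pose'],3).tolist())
s=env.state();print(s['time_s'],s['ee_pos'],s['ee_rot'],s['qpos'])
E
```

```text
325.19226210127806 283.6690794603946 212.9074033246784 [[0.218, 0.945, 0.246, 429.918], [0.976, -0.21, -0.056, 87.447], [-0.001, 0.252, -0.968, 384.064], [0.0, 0.0, 0.0, 1.0]]
1.4833 [498.3322779   73.55323648 213.34505852] [-1.79976530e+02 -4.39767817e-02  1.67476571e+02] [ 7.09290558e+00  1.19378046e+01  9.86602990e+01 -7.84287564e-03
  6.94512003e+01 -7.03809185e+01]
```

View pics/w1.png

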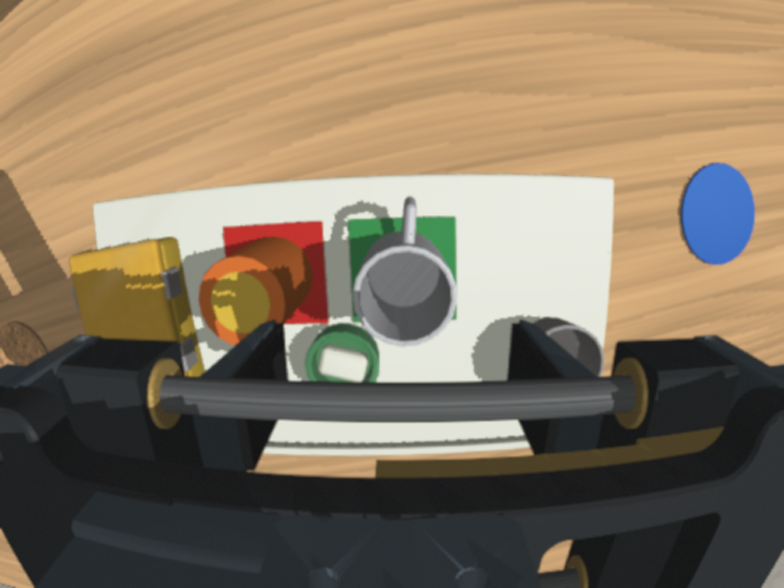

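The wrist view shows the mug rim, centre ≈(405,295), sitting left-right between the fingers. The soap is at (343,362) and the beaker at (243,300). I'll cross-check the mug's position.

```bash
cat >> h.py <<'E'
def fish(fn,u,v,z,s=1.4):
    u=(u+.5)/s-.5; v=(v+.5)/s-.5
    c=np.load('pics/'+fn+'.npz'); fx,fy,cx,cy=c['K'];P=c['P']
    a=np.array([(u-cx)/fx,(v-cy)/fy]); t=np.linalg.norm(a)
    r=P[:3,:3]@np.r_[a/t*np.sin(t),np.cos(t)]; o=P[:3,3]
    return (o+r*(z-o[2])/r[2]).round(1)
E
python3 - <<'E'
from h import *
print(fish('w1',405,295,118),fish('w1',343,361,58),fish('w1',242,300,118),fish('w1',717,214,4),fish('w1',410,203,107))
E
```

```text
[496.6  77.1 118. ] [552.8  16.5  58. ] [477.4 -23.5 118. ] [511. 395.   4.] [443.9  91.9 107. ]
```

Request:
send_rows:
  grip: [1,1,1,1,1,1,1,1]
  xyz:
    - [0,0.0005,-0.02]
    - [0,0.0005,-0.045]
    - [0,0.0005,-0.07]
    - [0,0.0005,-0.095]
    - [0,0.0005,-0.115]
    - [0,0.0005,-0.128]
    - [0,0.0005,-0.136]
    - [0,0.0005,-0.136]
  yaw: [0,0,0,0,0,0,0,0]

```text
time_s: 2.15
ee_pos: [495.6, 76.6, 76.4]
ee_rot: [-179.9, -0.2, 167.8]
force: [-0.1, -0.5, -0.6]
gripper_width: 91.0
gripper_force: 0.0
```

Request:
send_rows:
  grip: [0.35,0.2,0.2,0.2,0.2,0.2,0.2,0.2]
  xyz:
    - [0,0,0]
    - [0,0,0]
    - [0,0,0]
    - [0,0,0]
    - [0,0,0]
    - [0,0,0]
    - [0,0,0]
    - [0,0,0]
  yaw: [0,0,0,0,0,0,0,0]

```text
time_s: 2.82
ee_pos: [497.9, 76.2, 78.8]
ee_rot: [180.0, 0.1, 167.7]
force: [-0.0, 1.1, 4.6]
gripper_width: 64.8
gripper_force: 15.0
```

Request:
send_rows:
  grip: [0.2,0.2,0.2,0.2,0.2,0.2,0.2,0.2]
  xyz:
    - [0,0,0.008]
    - [0,0,0.022]
    - [0,0,0.04]
    - [0,0,0.058]
    - [0,0,0.074]
    - [0,0,0.085]
    - [0,0,0.09]
    - [0,0,0.09]
  yaw: [0,0,0,0,0,0,0,0]

```text
time_s: 3.48
ee_pos: [497.8, 76.0, 168.9]
ee_rot: [180.0, 0.1, 167.7]
force: [0.4, 0.2, -1.5]
gripper_width: 64.6
gripper_force: 15.0
```

Request:
send_rows:
  grip: [0.2,0.2,0.2,0.2,0.2,0.2,0.2,0.2]
  xyz:
    - [0,-0.012,0]
    - [0,-0.036,0]
    - [0,-0.065,0]
    - [0,-0.095,0]
    - [0,-0.125,0]
    - [0,-0.155,0]
    - [0,-0.185,0]
    - [0,-0.215,0]
  yaw: [0,0,0,0,0,0,0,0]

```text
time_s: 4.15
ee_pos: [496.0, -141.0, 166.7]
ee_rot: [-180.0, -0.2, 167.7]
force: [1.2, 0.3, -1.9]
gripper_width: 64.9
gripper_force: 15.0
```

Request:
send_rows:
  grip: [0.2,0.2,0.2,0.2,0.2,0.2,0.2,0.2]
  xyz:
    - [0.001,-0.03,0]
    - [0.002,-0.06,0]
    - [0.004,-0.09,0]
    - [0.006,-0.12,0]
    - [0.0075,-0.15,0]
    - [0.009,-0.18,0]
    - [0.009,-0.205,0]
    - [0.009,-0.221,0]
  yaw: [0,0,0,0,0,0,0,0]

```text
time_s: 4.82
ee_pos: [504.9, -363.0, 166.2]
ee_rot: [180.0, -0.1, 167.6]
force: [1.3, 0.1, -1.2]
gripper_width: 64.7
gripper_force: 15.0
```

Request:
send_rows:
  grip: [0.2,0.2,0.2,0.2,0.2,0.2,0.2,0.2]
  xyz:
    - [0,-0.0305,0]
    - [0,-0.0305,0]
    - [0,-0.0305,0]
    - [0,-0.0305,0]
    - [0,-0.0305,0]
    - [0,-0.0305,0]
    - [0,-0.0305,0]
    - [0,-0.0305,0]
  yaw: [0,0,0,0,0,0,0,0]

```text
time_s: 5.48
ee_pos: [506.6, -389.8, 168.2]
ee_rot: [180.0, 0.0, 167.8]
force: [0.0, -0.2, -1.5]
gripper_width: 64.6
gripper_force: 15.0
```

```bash
python3 - <<'E'
from h import *
d=grab('wrist','w2.png',scale=1.4)
s=env.state();print(s['time_s'],s['ee_pos'],s['ee_rot'],s['qpos'],s['gripper_width'])
E
```

```text
5.5333 [ 506.55126993 -389.95165363  168.19526373] [1.79999482e+02 9.32361515e-03 1.67754423e+02] [-3.86228751e+01  2.57646998e+01  8.47006904e+01  4.91656975e-03
  6.95264869e+01 -1.16379018e+02] 65.08834933429006
```

View pics/w2.png

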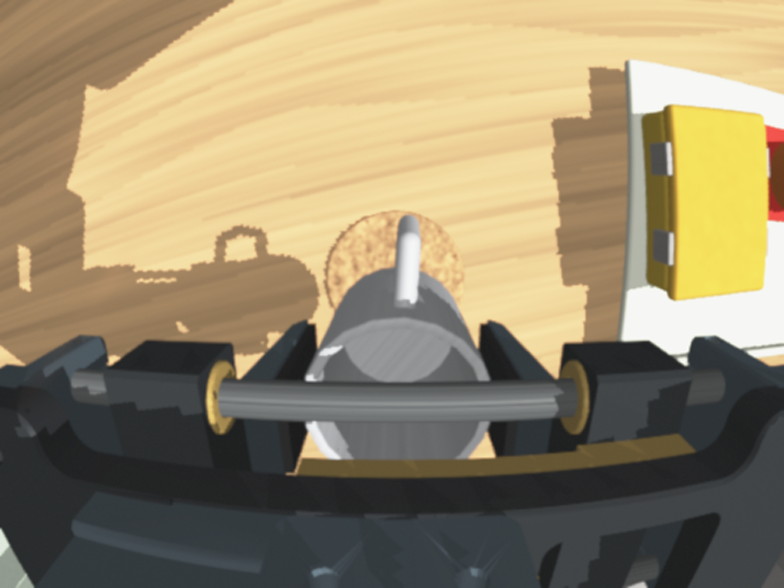

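The mug is held upright above the cork (cork spans x 327–463). Lowering it now.

Request:
send_rows:
  grip: [0.2,0.2,0.2,0.2,0.2,0.2,0.2,0.2]
  xyz:
    - [0,-0.001,-0.02]
    - [0,-0.001,-0.045]
    - [0,-0.001,-0.07]
    - [0,-0.001,-0.09]
    - [0,-0.001,-0.104]
    - [0,-0.001,-0.112]
    - [0,-0.001,-0.116]
    - [0,-0.001,-0.117]
  yaw: [0,0,0,0,0,0,0,0]

```text
time_s: 6.2
ee_pos: [506.6, -391.3, 51.8]
ee_rot: [180.0, 0.0, 167.7]
force: [-0.6, 0.2, 3.7]
gripper_width: 64.6
gripper_force: 15.0
```

Request:
send_rows:
  grip: [0.2,0.2,0.35,0.5,0.7,0.9,1,1]
  xyz:
    - [0,0,0]
    - [0,0,0]
    - [0,0,0]
    - [0,0,0]
    - [0,0,0]
    - [0,0,0]
    - [0,0,0]
    - [0,0,0]
  yaw: [0,0,0,0,0,0,0,0]

```text
time_s: 6.87
ee_pos: [506.4, -391.5, 51.0]
ee_rot: [180.0, 0.0, 167.7]
force: [-0.1, 0.1, -0.6]
gripper_width: 90.6
gripper_force: 0.0
```

Request:
send_rows:
  grip: [1,1,1,1,1,1,1,1]
  xyz:
    - [0,0,0]
    - [0,0,0.01]
    - [0,0,0.03]
    - [0,0,0.06]
    - [0,0,0.09]
    - [0,0,0.12]
    - [0,0,0.15]
    - [0,0,0.163]
  yaw: [0,0,0,0,0,0,0,0]

```text
time_s: 7.53
ee_pos: [507.7, -392.6, 219.7]
ee_rot: [-179.8, 0.4, 167.7]
force: [0.9, -0.9, -0.2]
gripper_width: 91.6
gripper_force: 0.0
```

Request:
send_rows:
  grip: [1,1,1,1,1,1,1,1]
  xyz:
    - [-0.002,0.03,0]
    - [-0.004,0.065,0]
    - [-0.007,0.105,0]
    - [-0.01,0.14,0]
    - [-0.015,0.18,0]
    - [-0.02,0.22,0]
    - [-0.024,0.25,0]
    - [-0.028,0.28,0]
  yaw: [0,0,0,0,0,0,0,0]

```text
time_s: 8.2
ee_pos: [477.9, -109.7, 215.0]
ee_rot: [180.0, 0.1, 167.7]
force: [-0.1, -0.3, -0.3]
gripper_width: 91.2
gripper_force: 0.0
```

```bash
python3 - <<'E'
from h import *
d=grab('top','t2.png',crop=(380,160,480,260),scale=6)
s=env.state();print(s['time_s'],s['ee_pos'],s['ee_rot'])
E
```

```text
8.25 [ 476.61711341 -105.09440344  214.939401  ] [ 1.79738189e+02 -7.50803067e-02  1.67837674e+02]
```

View pics/t2.png

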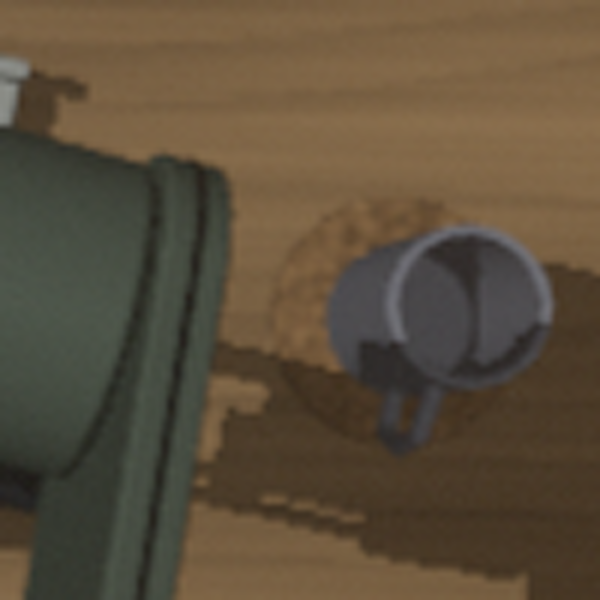

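```bash
python3 - <<'E'
from h import *
def P(u,v,z,s=6,o=(380,160)): return px2w('t2',(u+.5)/s-.5+o[0],(v+.5)/s-.5+o[1],z).round(1)
print(P(470,306,91),P(272,322,6),P(395,197,6))
E
```

```text
[ 507.5 -391.9   91. ] [ 505.9 -338.8    6. ] [ 558.9 -390.1    6. ]
```

Request:
send_rows:
  grip: [1,1,1,1,1,1,1,1]
  xyz:
    - [0,0.02,0]
    - [0.001,0.045,0]
    - [0.001,0.07,0]
    - [0.001,0.083,0]
    - [0.001,0.0865,0]
    - [0.001,0.0865,0]
    - [0.001,0.0865,0]
    - [0.001,0.0865,0]
  yaw: [0,0,0,0,0,0,0,0]

```text
time_s: 8.92
ee_pos: [479.5, -25.9, 214.2]
ee_rot: [-180.0, 0.0, 167.7]
force: [1.3, -0.1, 0.3]
gripper_width: 91.4
gripper_force: 0.0
```

Request:
send_rows:
  grip: [1,1,1,1,1,1,1,1]
  xyz:
    - [0,0,-0.02]
    - [0,0,-0.045]
    - [0,0,-0.07]
    - [0,0,-0.095]
    - [0,0,-0.115]
    - [0,0,-0.128]
    - [0,0,-0.136]
    - [0,0,-0.136]
  yaw: [0,0,0,0,0,0,0,0]

```text
time_s: 9.58
ee_pos: [478.4, -25.7, 76.5]
ee_rot: [-180.0, -0.2, 167.6]
force: [0.0, 0.3, 0.4]
gripper_width: 91.6
gripper_force: 0.0
```

Request:
send_rows:
  grip: [0.35,0.2,0.2,0.2,0.2,0.2,0.2,0.2]
  xyz:
    - [0,0,0]
    - [0,0,0]
    - [0,0,0]
    - [0,0,0]
    - [0,0,0]
    - [0,0,0]
    - [0,0,0]
    - [0,0,0]
  yaw: [0,0,0,0,0,0,0,0]

```text
time_s: 10.25
ee_pos: [479.9, -25.1, 78.6]
ee_rot: [180.0, 0.1, 167.7]
force: [-1.4, -1.2, 5.6]
gripper_width: 60.2
gripper_force: 15.1
```

Request:
send_rows:
  grip: [0.2,0.2,0.2,0.2,0.2,0.2,0.2,0.2]
  xyz:
    - [0,0,0.008]
    - [0,0,0.022]
    - [0,0,0.04]
    - [0,0,0.058]
    - [0,0,0.076]
    - [0,0,0.09]
    - [0,0,0.098]
    - [0,0,0.1]
  yaw: [0,0,0,0,0,0,0,0]

```text
time_s: 10.92
ee_pos: [480.0, -24.9, 179.3]
ee_rot: [180.0, 0.1, 167.7]
force: [-0.9, 1.4, -0.9]
gripper_width: 60.3
gripper_force: 15.0
```

Request:
send_rows:
  grip: [0.2,0.2,0.2,0.2,0.2,0.2,0.2,0.2]
  xyz:
    - [0.001,-0.012,0]
    - [0.003,-0.036,0]
    - [0.006,-0.065,0]
    - [0.009,-0.095,0]
    - [0.012,-0.125,0]
    - [0.014,-0.155,0]
    - [0.016,-0.185,0]
    - [0.018,-0.215,0]
  yaw: [0,0,0,0,0,0,0,0]

```text
time_s: 11.58
ee_pos: [496.3, -242.0, 176.4]
ee_rot: [180.0, -0.2, 167.7]
force: [1.4, -0.2, -0.5]
gripper_width: 60.7
gripper_force: 15.0
```

Request:
send_rows:
  grip: [0.2,0.2,0.2,0.2,0.2,0.2,0.2,0.2]
  xyz:
    - [0.003,-0.03,0]
    - [0.006,-0.06,0]
    - [0.008,-0.09,0]
    - [0.01,-0.118,0]
    - [0.01,-0.138,0]
    - [0.01,-0.149,0]
    - [0.01,-0.1515,0]
    - [0.01,-0.1515,0]
  yaw: [0,0,0,0,0,0,0,0]

```text
time_s: 12.25
ee_pos: [506.6, -391.6, 176.8]
ee_rot: [179.9, -0.1, 167.6]
force: [0.4, -0.5, -0.5]
gripper_width: 60.2
gripper_force: 15.0
```

Request:
send_rows:
  grip: [0.2,0.2,0.2,0.2,0.2,0.2,0.2,0.2]
  xyz:
    - [0,0,-0.006]
    - [0,0,-0.015]
    - [0,0,-0.022]
    - [0,0,-0.028]
    - [0,0,-0.03]
    - [0,0,-0.03]
    - [0,0,-0.03]
    - [0,0,-0.03]
  yaw: [0,0,0,0,0,0,0,0]

```text
time_s: 12.92
ee_pos: [507.7, -391.6, 148.4]
ee_rot: [-180.0, 0.0, 167.7]
force: [-0.4, 0.4, -0.9]
gripper_width: 59.8
gripper_force: 15.0
```

```bash
python3 - <<'E'
from h import *
d=grab('wrist','w3.png',crop=(130,100,430,320),scale=2.6)
grab('scene','s3.png',crop=(140,60,300,180),scale=5)
s=env.state();print(s['time_s'],s['ee_pos'],s['ee_rot'],s['gripper_width'])
E
```

```text
13.0167 [ 507.62577561 -391.62745207  148.42102054] [-1.79983976e+02  4.47760358e-02  1.67708134e+02] 60.32530041973929
```

View pics/s3.png

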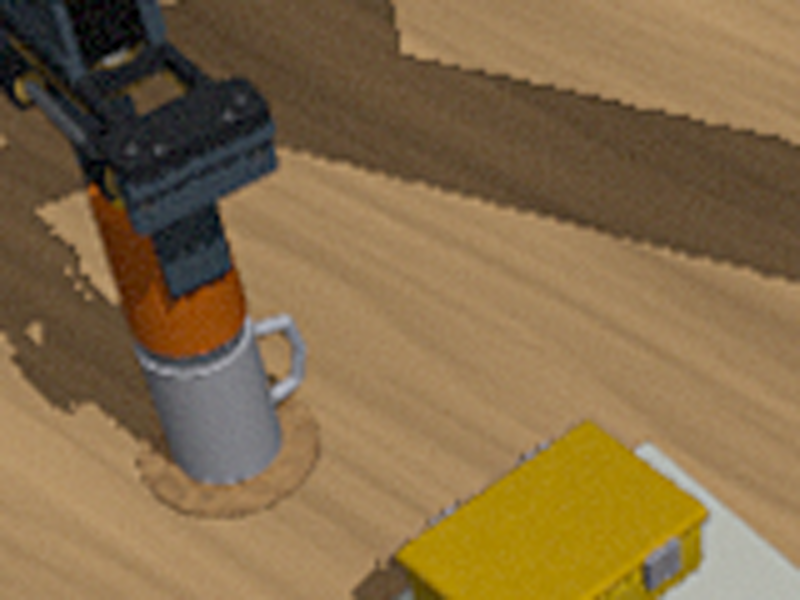

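The beaker hangs just above the mug rim and lines up with it (rim at (195,365), beaker bottom at (187,345)). Lowering about 12 mm.

Request:
send_rows:
  grip: [0.2,0.2,0.2,0.2,0.2,0.2,0.2,0.2]
  xyz:
    - [0,0,-0.003]
    - [0,0,-0.006]
    - [0,0,-0.008]
    - [0,0,-0.01]
    - [0,0,-0.011]
    - [0,0,-0.0115]
    - [0,0,-0.012]
    - [0,0,-0.012]
  yaw: [0,0,0,0,0,0,0,0]

```text
time_s: 13.68
ee_pos: [507.5, -391.4, 136.7]
ee_rot: [-180.0, 0.0, 167.7]
force: [-1.6, 0.9, 4.6]
gripper_width: 60.4
gripper_force: 15.0
```

Request:
send_rows:
  grip: [0.3,0.35,0.4,0.45,0.5,0.7,0.9,1]
  xyz:
    - [0,0,0]
    - [0,0,0]
    - [0,0,0]
    - [0,0,0]
    - [0,0,0]
    - [0,0,0]
    - [0,0,0]
    - [0,0,0]
  yaw: [0,0,0,0,0,0,0,0]

```text
time_s: 14.35
ee_pos: [507.4, -391.5, 135.8]
ee_rot: [180.0, -0.0, 167.7]
force: [0.2, 0.6, 1.6]
gripper_width: 85.7
gripper_force: 0.0
```

Request:
send_rows:
  grip: [1,1,1,1,1,1,1,1]
  xyz:
    - [0,0,0]
    - [0,0,0]
    - [0,0,0.01]
    - [0,0,0.03]
    - [0,0,0.055]
    - [0,0,0.08]
    - [0,0,0.095]
    - [0,0,0.1]
  yaw: [0,0,0,0,0,0,0,0]

```text
time_s: 15.02
ee_pos: [508.6, -392.4, 240.2]
ee_rot: [-179.8, 0.3, 167.7]
force: [0.9, -0.2, -0.2]
gripper_width: 91.3
gripper_force: 0.0
```

Request:
send_rows:
  grip: [1,1,1,1,1,1,1,1]
  xyz:
    - [0.002,0.025,0]
    - [0.004,0.06,0]
    - [0.007,0.1,0]
    - [0.01,0.135,0]
    - [0.015,0.17,0]
    - [0.02,0.205,0]
    - [0.025,0.24,0]
    - [0.03,0.275,0]
  yaw: [0,0,0,0,0,0,0,0]

```text
time_s: 15.68
ee_pos: [537.0, -114.7, 235.7]
ee_rot: [180.0, -0.0, 167.7]
force: [-0.1, 0.4, -0.2]
gripper_width: 91.4
gripper_force: 0.0
```

Request:
send_rows:
  grip: [1,1,1,1,1,1,1,1]
  xyz:
    - [0.004,0.035,-0.01]
    - [0.008,0.065,-0.02]
    - [0.012,0.095,-0.03]
    - [0.016,0.115,-0.035]
    - [0.018,0.129,-0.036]
    - [0.018,0.129,-0.036]
    - [0.018,0.129,-0.036]
    - [0.018,0.129,-0.036]
  yaw: [0,0,0,0,0,0,0,0]

```text
time_s: 16.35
ee_pos: [555.3, 11.8, 200.0]
ee_rot: [-180.0, -0.0, 167.7]
force: [0.3, -0.3, -0.3]
gripper_width: 90.9
gripper_force: 0.0
```

```bash
python3 - <<'E'
from h import *
a=grab('wrist','w4.png')
b=grab('scene','s4.png',crop=(140,60,260,180),scale=5)
A=cv2.resize(cv2.imread('pics/w4.png'),(533,400)); B=cv2.imread('pics/s4.png')[:,:]
B=cv2.resize(B,(267,267)); B=cv2.copyMakeBorder(B,0,133,0,0,cv2.BORDER_CONSTANT)
cv2.imwrite('pics/m4.png',np.hstack([A,B]))
s=env.state();print(s['time_s'],s['ee_pos'],s['ee_rot'],s['qpos'])
E
```

```text
16.45 [555.3500581   11.48417671 200.15523752] [-1.79990430e+02  1.58539943e-02  1.67634983e+02] [ 6.07036360e-03  1.70738369e+01  9.35102161e+01 -1.36146503e-02
  6.94025120e+01 -7.76241229e+01]
```

View pics/m4.png

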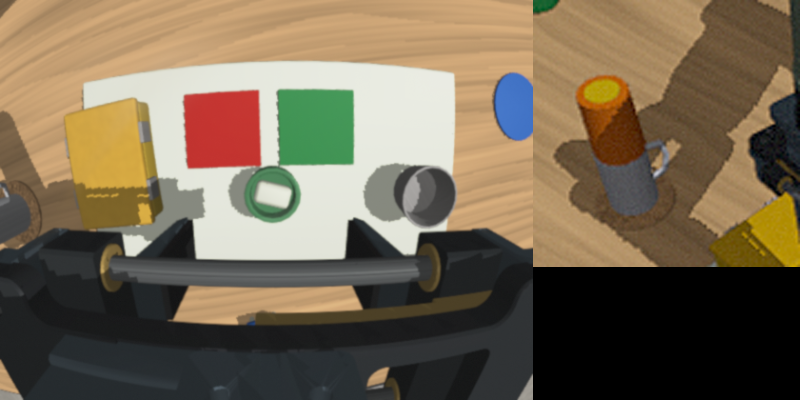

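```bash
python3 - <<'E'
from h import *
k=533/560
print(fish('w4',271,194,58,k),fish('w4',223,129,33,k),fish('w4',315,127,33,k))
E
```

```text
[555.6  13.   58. ] [478.9 -23.7  33. ] [498.2  74.6  33. ]
```

The stack stands straight and the soap is directly below at (556.5, 13). Grasping it.

Request:
send_rows:
  grip: [1,1,1,1,1,1,1,1]
  xyz:
    - [0.001,0.0005,-0.025]
    - [0.001,0.0005,-0.055]
    - [0.001,0.0005,-0.085]
    - [0.001,0.0005,-0.115]
    - [0.001,0.0005,-0.14]
    - [0.001,0.0005,-0.155]
    - [0.001,0.0005,-0.163]
    - [0.001,0.0005,-0.165]
  yaw: [0,0,0,0,0,0,0,0]
  grip_force: 25

```text
time_s: 17.12
ee_pos: [555.6, 12.2, 33.8]
ee_rot: [-180.0, -0.1, 167.6]
force: [0.2, -0.2, -0.2]
gripper_width: 91.7
gripper_force: 0.0
```

Request:
send_rows:
  grip: [0.6,0.4,0.3,0.15,0.15,0.15,0.15,0.15]
  xyz:
    - [0,0,0]
    - [0,0,0]
    - [0,0,0]
    - [0,0,0]
    - [0,0,0]
    - [0,0,0]
    - [0,0,0]
    - [0,0,0]
  yaw: [0,0,0,0,0,0,0,0]

```text
time_s: 17.78
ee_pos: [557.0, 13.2, 35.8]
ee_rot: [180.0, 0.1, 167.7]
force: [0.3, 0.1, 5.3]
gripper_width: 59.0
gripper_force: 25.0
```

Request:
send_rows:
  grip: [0.15,0.15,0.15,0.15,0.15,0.15,0.15,0.15]
  xyz:
    - [0,0,0.005]
    - [0,0,0.016]
    - [0,0,0.032]
    - [0,0,0.05]
    - [0,0,0.07]
    - [0,0,0.09]
    - [0,0,0.1]
    - [0,0,0.104]
  yaw: [0,0,0,0,0,0,0,0]

```text
time_s: 18.45
ee_pos: [557.0, 13.0, 140.4]
ee_rot: [180.0, 0.1, 167.7]
force: [-0.4, -0.2, -2.0]
gripper_width: 59.4
gripper_force: 25.0
```

Request:
send_rows:
  grip: [0.15,0.15,0.15,0.15,0.15,0.15,0.15,0.15]
  xyz:
    - [-0.001,0.012,0]
    - [-0.004,0.036,0]
    - [-0.008,0.065,0]
    - [-0.012,0.095,0]
    - [-0.016,0.125,0]
    - [-0.019,0.155,0]
    - [-0.022,0.185,0]
    - [-0.025,0.215,0]
  yaw: [0,0,0,0,0,0,0,0]

```text
time_s: 19.12
ee_pos: [529.6, 229.9, 137.0]
ee_rot: [-179.9, -0.2, 167.7]
force: [-0.3, 0.0, -2.2]
gripper_width: 59.8
gripper_force: 25.0
```

Request:
send_rows:
  grip: [0.15,0.15,0.15,0.15,0.15,0.15,0.15,0.15]
  xyz:
    - [-0.004,0.03,0]
    - [-0.008,0.06,0]
    - [-0.012,0.09,0]
    - [-0.016,0.12,0]
    - [-0.018,0.146,0]
    - [-0.0195,0.162,0]
    - [-0.0195,0.17,0]
    - [-0.0195,0.171,0]
  yaw: [0,0,0,0,0,0,0,0]

```text
time_s: 19.78
ee_pos: [511.1, 400.1, 137.6]
ee_rot: [-179.9, -0.1, 167.8]
force: [0.4, 0.2, -2.8]
gripper_width: 59.3
gripper_force: 25.0
```

Request:
send_rows:
  grip: [0.15,0.15,0.15,0.15,0.15,0.15,0.15,0.15]
  xyz:
    - [0,0,-0.01]
    - [0,0,-0.03]
    - [0,0,-0.055]
    - [0,0,-0.08]
    - [0,0,-0.1]
    - [0,0,-0.108]
    - [0,0,-0.11]
    - [0,0,-0.11]
  yaw: [0,0,0,0,0,0,0,0]

```text
time_s: 20.45
ee_pos: [512.2, 398.0, 28.7]
ee_rot: [-180.0, -0.0, 167.6]
force: [-0.5, 0.1, -2.3]
gripper_width: 59.4
gripper_force: 25.0
```

```bash
python3 - <<'E'
from h import *
d=grab('wrist','w5.png',scale=1.4)
s=env.state();print(s['time_s'],s['ee_pos'],s['ee_rot'],s['qpos'],s['gripper_width'])
E
```

```text
20.5 [512.71510833 398.7163577   29.78311723] [1.79942362e+02 5.59525632e-02 1.67658305e+02] [ 3.68585624e+01  3.36582358e+01  9.26892349e+01 -5.83465064e-03
  5.35723376e+01 -4.07963090e+01] 59.269971799042075
```

View pics/w5.png

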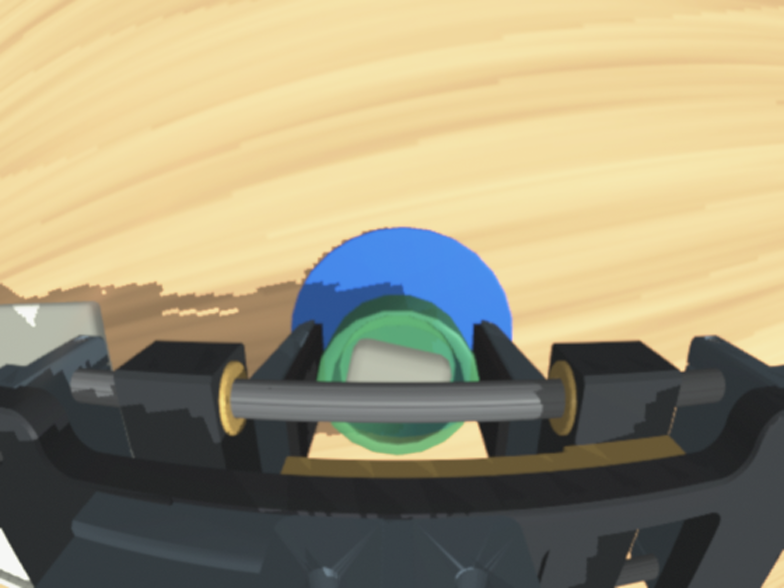

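The pad is centred at (402, ~327) and the soap is held at (400,380), slightly above it and aligned. Lowering and releasing.

Request:
send_rows:
  grip: [0.15,0.15,0.15,0.15,0.15,0.15,0.15,0.15]
  xyz:
    - [0,0,-0.006]
    - [0,0,-0.012]
    - [0,0,-0.016]
    - [0,0,-0.018]
    - [0,0,-0.019]
    - [0,0,-0.02]
    - [0,0,-0.0205]
    - [0,0,-0.0205]
  yaw: [0,0,0,0,0,0,0,0]

```text
time_s: 21.17
ee_pos: [511.6, 398.8, 9.9]
ee_rot: [-180.0, -0.0, 167.7]
force: [-2.5, -2.3, 5.6]
gripper_width: 59.6
gripper_force: 25.0
```

Request:
send_rows:
  grip: [0.25,0.35,0.4,0.45,0.5,0.7,0.9,1]
  xyz:
    - [0,0,0]
    - [0,0,0]
    - [0,0,0]
    - [0,0,0]
    - [0,0,0]
    - [0,0,0]
    - [0,0,0]
    - [0,0,0]
  yaw: [0,0,0,0,0,0,0,0]

```text
time_s: 21.83
ee_pos: [512.0, 399.1, 8.4]
ee_rot: [180.0, -0.0, 167.7]
force: [0.6, -0.3, -0.1]
gripper_width: 86.1
gripper_force: 0.0
```

Request:
send_rows:
  grip: [1,1,1,1,1,1,1,1]
  xyz:
    - [0,0,0]
    - [0,0,0]
    - [0,0,0.01]
    - [0,0,0.035]
    - [0,0,0.07]
    - [0,0,0.105]
    - [0,0,0.14]
    - [0,0,0.175]
  yaw: [0,0,0,0,0,0,0,0]

```text
time_s: 22.5
ee_pos: [511.7, 398.9, 186.1]
ee_rot: [180.0, 0.0, 167.7]
force: [0.7, 0.3, -1.6]
gripper_width: 90.9
gripper_force: 0.0
```

Request:
send_rows:
  grip: [1,1,1,1,1,1,1,1]
  xyz:
    - [0,-0.02,0.015]
    - [0,-0.05,0.03]
    - [0,-0.085,0.045]
    - [0,-0.12,0.053]
    - [0,-0.155,0.053]
    - [0,-0.19,0.053]
    - [0,-0.225,0.053]
    - [0,-0.26,0.053]
  yaw: [0,0,0,0,0,0,0,0]

```text
time_s: 23.17
ee_pos: [511.5, 137.4, 237.5]
ee_rot: [180.0, 0.1, 167.7]
force: [-0.3, -0.1, -0.1]
gripper_width: 91.3
gripper_force: 0.0
```

```bash
python3 - <<'E'
from h import *
d=grab('top','t6.png')
f=cv2.imread('pics/t6.png')
a=cv2.resize(f[170:240,90:170],None,fx=5,fy=5,interpolation=cv2.INTER_CUBIC)
b=cv2.resize(f[170:240,410:490],None,fx=5,fy=5,interpolation=cv2.INTER_CUBIC)
cv2.imwrite('pics/m6.png',np.hstack([a,b]))
s=env.state();print(s['time_s'],s['ee_pos'])
E
```

```text
23.2167 [511.16817754 131.48687606 237.58818611]
```

View pics/m6.png

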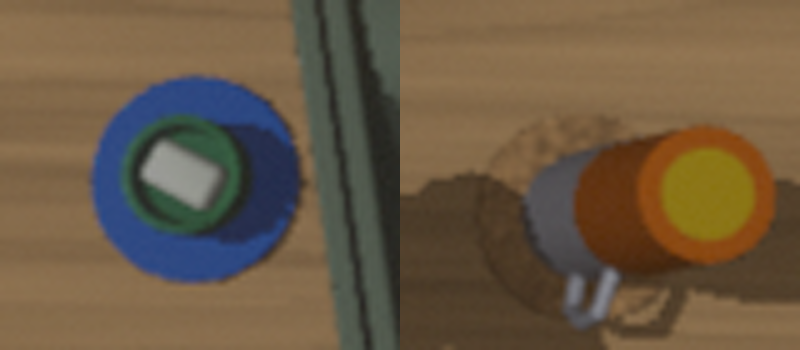

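Soap rim centre is (184,175) on the pad centred at (196,179). Beaker disc is at (708,195).

```bash
python3 - <<'E'
from h import *
def P(u,v,z,o): return px2w('t6',(u+.5)/5-.5+o[0],(v+.5)/5-.5+o[1],z).round(1)
print(P(184,175,32,(90,170)),P(196,179,4,(90,170)),P(308,195,176,(410,170)))
E
```

```text
[512.  396.5  32. ] [512.2 398.8   4. ] [ 505.9 -391.6  176. ]
```

Request:
send_rows:
  grip: [1,1,1,1,1,1,1,1]
  xyz:
    - [0,-0.035,0]
    - [0,-0.07,0]
    - [0,-0.105,0]
    - [0,-0.14,0]
    - [0,-0.175,0]
    - [0,-0.21,0]
    - [0,-0.245,0]
    - [0,-0.28,0]
  yaw: [0,0,0,0,0,0,0,0]
  grip_force: 15

```text
time_s: 23.88
ee_pos: [511.7, -142.4, 237.4]
ee_rot: [180.0, 0.1, 167.7]
force: [1.2, 0.7, -0.0]
gripper_width: 91.4
gripper_force: 0.0
```

Request:
send_rows:
  grip: [1,1,1,1,1,1,1,1]
  xyz:
    - [-0.001,-0.035,0]
    - [-0.002,-0.07,0]
    - [-0.003,-0.105,0]
    - [-0.004,-0.14,0]
    - [-0.0045,-0.17,0]
    - [-0.0045,-0.2,0]
    - [-0.0045,-0.23,0]
    - [-0.0045,-0.2505,0]
  yaw: [0,0,0,0,0,0,0,0]

```text
time_s: 24.55
ee_pos: [507.1, -394.0, 237.0]
ee_rot: [-179.9, 0.0, 167.6]
force: [-0.5, -0.0, 0.0]
gripper_width: 91.3
gripper_force: 0.0
```

Request:
send_rows:
  grip: [1,1,1,1]
  xyz:
    - [0,0,0]
    - [0,0,0]
    - [0,0,0]
    - [0,0,0]
  yaw: [0,0,0,0]

```text
time_s: 24.88
ee_pos: [507.6, -390.2, 237.0]
ee_rot: [180.0, 0.0, 167.8]
force: [0.1, 1.0, 0.2]
gripper_width: 91.3
gripper_force: 0.0
```

Request:
send_rows:
  grip: [1,1,1,1,1,1,1,1]
  xyz:
    - [0,0,-0.015]
    - [0,0,-0.035]
    - [0,0,-0.055]
    - [0,0,-0.075]
    - [0,0,-0.09]
    - [0,0,-0.098]
    - [0,0,-0.1]
    - [0,0,-0.1]
  yaw: [0,0,0,0,0,0,0,0]

```text
time_s: 25.55
ee_pos: [507.6, -390.8, 136.7]
ee_rot: [180.0, -0.0, 167.8]
force: [0.1, -0.1, -0.2]
gripper_width: 91.3
gripper_force: 0.0
```

Request:
send_rows:
  grip: [0.6,0.5,0.4,0.35,0.3,0.2,0.2,0.2]
  xyz:
    - [0,0,0]
    - [0,0,0]
    - [0,0,0]
    - [0,0,0]
    - [0,0,0]
    - [0,0,0]
    - [0,0,0]
    - [0,0,0]
  yaw: [0,0,0,0,0,0,0,0]

```text
time_s: 26.22
ee_pos: [507.5, -391.5, 136.9]
ee_rot: [180.0, 0.0, 167.7]
force: [-0.1, 0.2, 2.7]
gripper_width: 60.0
gripper_force: 15.0
```

Request:
send_rows:
  grip: [0.2,0.2,0.2,0.2,0.2,0.2,0.2,0.2]
  xyz:
    - [0,0,0.003]
    - [0,0,0.008]
    - [0,0,0.014]
    - [0,0,0.022]
    - [0,0,0.03]
    - [0,0,0.037]
    - [0,0,0.041]
    - [0,0,0.042]
  yaw: [0,0,0,0,0,0,0,0]

```text
time_s: 26.88
ee_pos: [507.9, -391.9, 179.9]
ee_rot: [-179.9, 0.1, 167.7]
force: [0.7, -0.4, -1.7]
gripper_width: 60.4
gripper_force: 15.0
```

Now back to the red mat: shift (−28, +366.5), then down 100.

Request:
send_rows:
  grip: [0.2,0.2,0.2,0.2,0.2,0.2,0.2,0.2]
  xyz:
    - [-0.001,0.012,0]
    - [-0.003,0.036,0]
    - [-0.006,0.065,0]
    - [-0.009,0.095,0]
    - [-0.012,0.125,0]
    - [-0.014,0.155,0]
    - [-0.016,0.185,0]
    - [-0.018,0.215,0]
  yaw: [0,0,0,0,0,0,0,0]

```text
time_s: 27.55
ee_pos: [488.3, -174.1, 178.0]
ee_rot: [180.0, -0.1, 167.7]
force: [0.2, 0.0, -0.9]
gripper_width: 60.1
gripper_force: 15.0
```

Request:
send_rows:
  grip: [0.2,0.2,0.2,0.2,0.2,0.2,0.2,0.2]
  xyz:
    - [-0.003,0.03,0]
    - [-0.006,0.06,0]
    - [-0.008,0.09,0]
    - [-0.01,0.118,0]
    - [-0.01,0.138,0]
    - [-0.01,0.149,0]
    - [-0.01,0.1515,0]
    - [-0.01,0.1515,0]
  yaw: [0,0,0,0,0,0,0,0]

```text
time_s: 28.22
ee_pos: [479.1, -24.6, 178.3]
ee_rot: [-180.0, -0.0, 167.8]
force: [0.1, -0.0, -0.7]
gripper_width: 60.2
gripper_force: 15.0
```

Request:
send_rows:
  grip: [0.2,0.2,0.2,0.2,0.2,0.2,0.2,0.2]
  xyz:
    - [0,0,-0.01]
    - [0,0,-0.03]
    - [0,0,-0.052]
    - [0,0,-0.072]
    - [0,0,-0.086]
    - [0,0,-0.094]
    - [0,0,-0.096]
    - [0,0,-0.096]
  yaw: [0,0,0,0,0,0,0,0]

```text
time_s: 28.88
ee_pos: [479.2, -25.6, 81.9]
ee_rot: [-180.0, -0.1, 167.6]
force: [-0.4, 0.8, -1.4]
gripper_width: 60.3
gripper_force: 15.0
```

Request:
send_rows:
  grip: [0.2,0.2,0.2,0.2,0.2,0.2,0.2,0.2]
  xyz:
    - [0,0,-0.001]
    - [0,0,-0.002]
    - [0,0,-0.003]
    - [0,0,-0.0035]
    - [0,0,-0.004]
    - [0,0,-0.004]
    - [0,0,-0.004]
    - [0,0,-0.004]
  yaw: [0,0,0,0,0,0,0,0]

```text
time_s: 29.55
ee_pos: [479.7, -25.0, 78.9]
ee_rot: [180.0, 0.0, 167.7]
force: [-0.7, 0.5, 2.8]
gripper_width: 60.0
gripper_force: 15.0
```

Request:
send_rows:
  grip: [0.3,0.35,0.4,0.45,0.5,0.7,0.9,1]
  xyz:
    - [0,0,0]
    - [0,0,0]
    - [0,0,0]
    - [0,0,0]
    - [0,0,0]
    - [0,0,0]
    - [0,0,0]
    - [0,0,0]
  yaw: [0,0,0,0,0,0,0,0]

```text
time_s: 30.22
ee_pos: [479.4, -25.0, 78.4]
ee_rot: [180.0, -0.0, 167.7]
force: [-0.4, -0.7, -0.1]
gripper_width: 85.4
gripper_force: 0.0
```

Request:
send_rows:
  grip: [1,1,1,1,1,1,1,1]
  xyz:
    - [0,0,0]
    - [0,0,0]
    - [0,0,0.01]
    - [0,0,0.035]
    - [0,0,0.065]
    - [0,0,0.095]
    - [0,0,0.12]
    - [0,0,0.1365]
  yaw: [0,0,0,0,0,0,0,0]

```text
time_s: 30.88
ee_pos: [480.4, -25.1, 217.8]
ee_rot: [180.0, 0.2, 167.7]
force: [1.8, -0.2, -0.5]
gripper_width: 91.4
gripper_force: 0.0
```

Request:
send_rows:
  grip: [1,1,1,1,1,1,1,1]
  xyz:
    - [0.002,-0.025,0]
    - [0.005,-0.055,0]
    - [0.008,-0.085,0]
    - [0.011,-0.115,0]
    - [0.014,-0.145,0]
    - [0.016,-0.175,0]
    - [0.018,-0.205,0]
    - [0.02,-0.235,0]
  yaw: [0,0,0,0,0,0,0,0]

```text
time_s: 31.55
ee_pos: [499.2, -261.4, 214.9]
ee_rot: [180.0, -0.0, 167.7]
force: [0.7, -0.2, -0.6]
gripper_width: 91.1
gripper_force: 0.0
```

```bash
python3 - <<'E'
from h import *
d=grab('scene','s7.png')
d=grab('wrist','w7.png')
f=cv2.imread('pics/s7.png'); a=cv2.resize(f[90:300,150:420],None,fx=1.5,fy=1.5)
b=cv2.resize(cv2.imread('pics/w7.png'),(390,292)); b=cv2.copyMakeBorder(b,0,23,0,0,cv2.BORDER_CONSTANT)
cv2.imwrite('pics/m7.png',np.hstack([a,b]))
s=env.state();print(s['time_s'],s['ee_pos'])
E
```

```text
31.65 [ 499.56105778 -263.84038711  214.51758355]
```

View pics/m7.png

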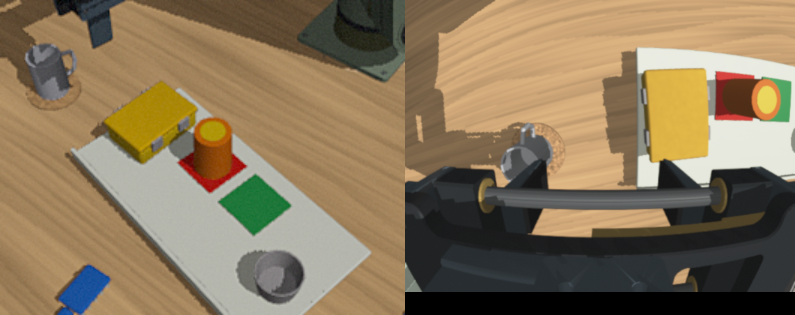

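The beaker stands centred on the red mat (scene (212,150)) and the mug is upright on the cork at (48,72). Fetching the mug.

Request:
send_rows:
  grip: [1,1,1,1,1,1,1,1]
  xyz:
    - [0.002,-0.03,0]
    - [0.004,-0.06,0]
    - [0.006,-0.09,0]
    - [0.007,-0.115,0]
    - [0.007,-0.129,0]
    - [0.007,-0.1315,0]
    - [0.007,-0.1315,0]
    - [0.007,-0.1315,0]
  yaw: [0,0,0,0,0,0,0,0]

```text
time_s: 32.32
ee_pos: [506.4, -390.0, 214.9]
ee_rot: [179.9, -0.0, 167.7]
force: [-0.1, 0.3, -0.8]
gripper_width: 91.2
gripper_force: 0.0
```

Request:
send_rows:
  grip: [1,1,1,1,1,1,1,1]
  xyz:
    - [0,0,-0.025]
    - [0,0,-0.055]
    - [0,0,-0.085]
    - [0,0,-0.115]
    - [0,0,-0.14]
    - [0,0,-0.156]
    - [0,0,-0.163]
    - [0,0,-0.163]
  yaw: [0,0,0,0,0,0,0,0]

```text
time_s: 32.98
ee_pos: [505.8, -389.4, 50.7]
ee_rot: [179.9, -0.2, 167.8]
force: [-0.4, -0.6, 0.9]
gripper_width: 91.2
gripper_force: 0.0
```

Request:
send_rows:
  grip: [0.6,0.5,0.4,0.3,0.2,0.2,0.2,0.2]
  xyz:
    - [0,0,0]
    - [0,0,0]
    - [0,0,0]
    - [0,0,0]
    - [0,0,0]
    - [0,0,0]
    - [0,0,0]
    - [0,0,0]
  yaw: [0,0,0,0,0,0,0,0]

```text
time_s: 33.65
ee_pos: [506.9, -391.9, 53.2]
ee_rot: [-180.0, 0.1, 167.7]
force: [-0.2, 0.8, 6.0]
gripper_width: 64.7
gripper_force: 15.0
```

Request:
send_rows:
  grip: [0.2,0.2,0.2,0.2,0.2,0.2,0.2,0.2]
  xyz:
    - [0,0,0.01]
    - [0,0,0.03]
    - [0,0,0.055]
    - [0,0,0.08]
    - [0,0,0.11]
    - [0,0,0.14]
    - [0,0,0.16]
    - [0,0,0.163]
  yaw: [0,0,0,0,0,0,0,0]

```text
time_s: 34.32
ee_pos: [507.8, -392.7, 219.8]
ee_rot: [-179.8, 0.4, 167.7]
force: [0.4, 0.4, -0.8]
gripper_width: 64.6
gripper_force: 15.0
```

Request:
send_rows:
  grip: [0.2,0.2,0.2,0.2,0.2,0.2,0.2,0.2]
  xyz:
    - [0,0.012,0]
    - [0,0.036,0]
    - [0,0.065,0]
    - [0,0.095,0]
    - [0,0.125,0]
    - [0,0.155,0]
    - [0,0.185,0]
    - [0,0.215,0]
  yaw: [0,0,0,0,0,0,0,0]

```text
time_s: 34.98
ee_pos: [504.3, -173.7, 212.4]
ee_rot: [179.9, -0.3, 167.7]
force: [0.3, 0.2, -1.4]
gripper_width: 64.6
gripper_force: 15.0
```

Request:
send_rows:
  grip: [0.2,0.2,0.2,0.2,0.2,0.2,0.2,0.2]
  xyz:
    - [-0.001,0.03,0]
    - [-0.002,0.06,0]
    - [-0.004,0.09,0]
    - [-0.006,0.12,0]
    - [-0.008,0.15,0]
    - [-0.009,0.18,0]
    - [-0.009,0.21,0]
    - [-0.009,0.235,0]
  yaw: [0,0,0,0,0,0,0,0]

```text
time_s: 35.65
ee_pos: [494.8, 60.9, 212.5]
ee_rot: [-180.0, -0.3, 167.7]
force: [-0.7, -0.7, -0.9]
gripper_width: 64.6
gripper_force: 15.0
```

Request:
send_rows:
  grip: [0.2,0.2,0.2,0.2,0.2,0.2,0.2,0.2]
  xyz:
    - [0,0.013,0]
    - [0,0.0175,0]
    - [0,0.0175,0]
    - [0,0.0175,0]
    - [0,0.0175,-0.015]
    - [0,0.0175,-0.035]
    - [0,0.0175,-0.048]
    - [0,0.0175,-0.05]
  yaw: [0,0,0,0,0,0,0,0]

```text
time_s: 36.32
ee_pos: [495.3, 74.5, 162.2]
ee_rot: [-179.9, -0.3, 167.6]
force: [0.3, -0.5, -1.3]
gripper_width: 65.0
gripper_force: 15.0
```

Request:
send_rows:
  grip: [0.2,0.2,0.2,0.2,0.2,0.2,0.2,0.2]
  xyz:
    - [0,0,-0.015]
    - [0,0,-0.035]
    - [0,0,-0.055]
    - [0,0,-0.07]
    - [0,0,-0.079]
    - [0,0,-0.083]
    - [0,0,-0.085]
    - [0,0,-0.086]
  yaw: [0,0,0,0,0,0,0,0]

```text
time_s: 36.98
ee_pos: [497.4, 75.5, 80.1]
ee_rot: [-180.0, -0.0, 167.7]
force: [-5.1, -1.7, 10.2]
gripper_width: 64.9
gripper_force: 15.0
```

Request:
send_rows:
  grip: [0.2,0.2,0.2,0.2]
  xyz:
    - [0,0,0]
    - [0,0,0]
    - [0,0,0]
    - [0,0,0]
  yaw: [0,0,0,0]

```text
time_s: 37.32
ee_pos: [498.2, 75.9, 80.1]
ee_rot: [180.0, 0.1, 167.7]
force: [-1.2, -2.1, 6.2]
gripper_width: 64.9
gripper_force: 15.0
```

Contact. Raising 1 mm, then releasing and retreating.

Request:
send_rows:
  grip: [0.2,0.3,0.4,0.45,0.5,0.7,0.9,1]
  xyz:
    - [0,0,0.001]
    - [0,0,0.001]
    - [0,0,0.001]
    - [0,0,0.001]
    - [0,0,0.001]
    - [0,0,0.001]
    - [0,0,0.001]
    - [0,0,0.001]
  yaw: [0,0,0,0,0,0,0,0]

```text
time_s: 37.98
ee_pos: [497.4, 76.0, 79.9]
ee_rot: [180.0, -0.0, 167.7]
force: [-0.6, -0.0, -1.0]
gripper_width: 85.4
gripper_force: 0.0
```

Request:
send_rows:
  grip: [1,1,1,1,1,1,1,1]
  xyz:
    - [0,0,0]
    - [0,0,0]
    - [0,0,0.01]
    - [0,0,0.035]
    - [0,0,0.065]
    - [0,0,0.095]
    - [0,0,0.12]
    - [0,0,0.15]
  yaw: [0,0,0,0,0,0,0,0]

```text
time_s: 38.65
ee_pos: [496.8, 75.9, 231.7]
ee_rot: [-180.0, -0.0, 167.7]
force: [0.8, -0.2, -0.7]
gripper_width: 91.1
gripper_force: 0.0
```

Request:
send_rows:
  grip: [1,1,1,1,1,1,1,1]
  xyz:
    - [-0.017,0.02,0.02]
    - [-0.037,0.05,0.03]
    - [-0.057,0.08,0.03]
    - [-0.077,0.11,0.03]
    - [-0.097,0.14,0.03]
    - [-0.117,0.17,0.03]
    - [-0.137,0.2,0.03]
    - [-0.157,0.22,0.03]
  yaw: [0,0,0,0,0,0,0,0]

```text
time_s: 39.32
ee_pos: [339.2, 298.1, 260.9]
ee_rot: [179.9, 0.0, 167.8]
force: [-0.2, -0.1, -0.3]
gripper_width: 91.6
gripper_force: 0.0
```

Request:
send_rows:
  grip: [1,1,1,1,1,1,1,1]
  xyz:
    - [-0.017,0.03,0]
    - [-0.034,0.06,0]
    - [-0.051,0.09,0]
    - [-0.065,0.115,0]
    - [-0.068,0.12,0]
    - [-0.068,0.12,0]
    - [-0.068,0.12,0]
    - [-0.068,0.12,0]
  yaw: [0,0,0,0,0,0,0,0]

```text
time_s: 39.98
ee_pos: [272.9, 414.9, 260.3]
ee_rot: [-180.0, 0.0, 167.7]
force: [0.1, -0.2, 0.1]
gripper_width: 91.1
gripper_force: 0.0
```

```bash
python3 - <<'E'
from h import *
d=grab('top','t8.png')
f=cv2.imread('pics/t8.png')
cv2.imwrite('pics/m8.png',cv2.resize(f[150:260,90:390],None,fx=2.66,fy=2.66,interpolation=cv2.INTER_CUBIC))
a=cv2.imread('pics/raw_top1.png'); 
x=cv2.resize(a[160:260,220:380],(400,250),interpolation=cv2.INTER_CUBIC);y=cv2.resize(f[160:260,220:380],(400,250),interpolation=cv2.INTER_CUBIC)
z=cv2.resize(f[170:240,90:170],None,fx=4,fy=4)
cv2.imwrite('pics/m8.png',np.vstack([np.hstack([x,y]),cv2.copyMakeBorder(z,0,0,0,480,cv2.BORDER_CONSTANT)]))
s=env.state();print(s['time_s'],s['ee_pos'],s['qvel'])
E
```

```text
40.0333 [273.05638977 414.88569758 260.26068034] [-0.17809948 -0.0495321  -0.00476444  0.13838211 -0.18597766  0.18134667]
```

View pics/m8.png

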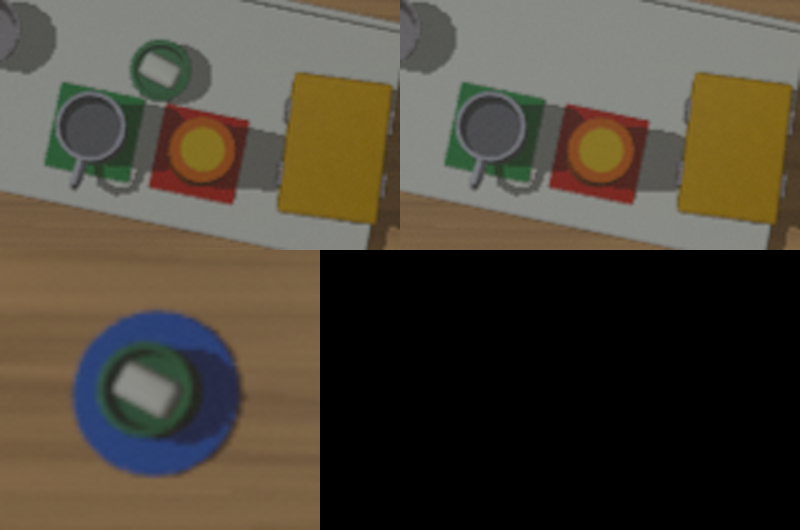

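The mug (490,127 against 90,127 at the start) and the beaker (601,149 against 202,149) are back where they began, and the soap is centred on the pad at (148,390).

```bash
python3 -c "
from workcell import env
print(env.job_done())"
```

```text
the job is handed in; nothing more can be done
None
```

The job is handed in at about 40 s of the 128 s limit: the last top-camera picture shows the soap rest standing on the blue pad, the beaker and the mug back in the middle of their mats, and the lunch box and scourer holder not visibly moved; the hand-in call returned no verdict.

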